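# Unclip the T wear template and nest it in the gauge block

## Task

Pull the T-shaped wear template by its blue handle out of its spring catch on the sloping green peg rail, and lay it the right way round in the T-shaped recess of the gauge block, fully home and flush. Lower it in with the gripper, do not drop it, and then let go. Leave the oblong template clipped on the rail and everything else where it is.

Things in the scene. Friction and masses are not known exactly. Their poses are not given: they have to be found in the camera images.
- t_template: T-shaped steel wear template, 8 mm thick, 0.3 kg, with a blue handle. Origin: centre of the crossbar's underside; z square to the plate, out of its handle side. Crossbar 84 mm in y, 34 mm in x (-17 to 17); stem 40 mm wide in y, from x = -17 to -47 mm. Starts clipped on either place of the sloping rail, stem downhill.
- t_handle (a point): centre of the T template's blue handle, an upright tab 40 mm along x, 12 mm thick along y, from 8 to 60 mm above the template's underside (this point: 34 mm), centred over the template's origin; axes as the template's
- oblong_template: the other steel wear template, a plain oblong 84 mm in y, 50 mm in x (-17 to 33), 8 mm thick, with the same blue handle, origin and axes. It hangs on the rail's other place and must stay there.
- rail: green pine peg rail on two stanchions, fixed. Origin on the counter below mid-face, z up. Its face, 350 mm long (y), 115 mm down the slope, rises 25 degrees towards the rail's +x (away from the robot) and is 140 mm above the counter at the origin. Places for templates at y = -80 and +80 mm, each with two wooden pegs 13 mm tall below the crossbar.
- rail_mid (a point): middle of the rail's face, 140 mm above the rail's origin. At each place two sprung steel rollers in brass housings (40 to 65 mm either side of the handle, 20 mm tall from the face) overlap the crossbar's short ends and hold the template down. Pulled away square to the face with some 10 to 15 N, it pushes the rollers aside and comes free.
- gauge_block: dark steel gauge block, fixed on the counter, 108 mm in x (-69 to 39), 128 mm in y, 20 mm high, with a T-shaped recess (yellow floor), 8 mm deep, 2 mm larger than the T template on every side, its mouth chamfered 3 mm. The template fits when its axes match the block's. Origin: at counter level under the centre of the recess's crossbar.
- recess (a point): centre of the crossbar part of the recess, on the recess floor (12 mm above the counter): the T template's origin comes here; axes as the gauge block's
- shoe_holder: bronze brake-shoe holder: a copper-coloured arch with a lug, about 90 x 115 x 30 mm, lying on the counter; bystander; origin under the middle
- buffer_block: grey-black rubber buffer block 60 x 90 x 45 mm on the counter; bystander; origin under its middle
- scraper: brass scraper with an orange handle, 216 mm long, 24 mm thick, lying on the counter along its x axis (handle to -x); bystander; origin under the front end of the handle
- spanner: steel spanner about 180 mm long lying flat along its x axis; bystander
- oil_can: blue can, 60 mm across, 120 mm high, standing; bystander; origin under its middle
- bush: brass bush (ring) 50 mm across, 30 mm high, lying flat; bystander; origin under its middle
Things that resemble listed ones, but are neither listed nor needed, are in the scene too. Leave any purple or yellow look-alike of the t_template alone.

How it is judged:
By the outcome, as a careful person would: the job done as asked, in the order asked, and still so for the second after the job is handed in, with the robot touching nothing.
It also fails if it takes over 45 s, if anything falls off the work surface, if the arm or the gripper's body presses on something with over 40 N, if the wrist force passes 120 N, or if a joint passes its speed limit or range.

## Robot

A 6-joint arm with a two-finger parallel gripper is mounted at the origin on the work surface. World frame = base frame: x ahead of the robot, y to its left, z up, the work surface at z = 0. Lengths are in mm, angles in rad, forces in N, time in s.
With the tool pointing down it reaches from about 325 to 850 mm from the base axis. Payload 15.5 kg.
Tool frame: the origin (TCP) lies where the fingers leave the gripper's body, on its centre line; the fingertips stand 78 mm ahead of it and the grasp point (between the pads) lies 60 mm ahead of it; z points along the fingers, y is the line along which they close (so a half turn about z gives the same grasp; the last joint's range is limited). The gripper opens to 91 mm and grips with 3 to 60 N. Pads are 32 mm wide; open, the fingers measure 118 mm over their backs; the gripper's body (76 mm by 178 mm) begins 60 mm behind the grasp point.
Start: joints at [-1.226, 0.494, 1.345, -0, 1.302, -0.096], TCP at [266.666, -565.258, 292.215] pointing down, gripper open.
Joint ranges: [-2.91, 2.91], [-0.82, 2.16], [0.22, 2.67], [-1.22, 4.37], [0.12, 2.79], [-3.08, 3.08]. Speed limits (rad/s): [1.89, 1.89, 2.57, 3.01, 3.01, 3.01].

## Interface

Orientations are given as a rotation vector (axis times angle).
In Python, from rig import monitor, viewer, ticket gives the robot as it stands.
- The arm moves only by the shell command python3 -m crank 'ROWS' [FORCE]. ROWS is JSON, a list of rows, each a list of 7 numbers: the shift along the tool's x, y, z in cm, then the turn, a rotation vector about the tool's x, y, z in degrees, then the opening, from 0 (shut) to 1 (fully open). In form: [[x, y, z, wx, wy, wz, hand], ...]. A call has 1 to 5 rows; each row shifts and turns the commanded pose from where the row before left it, along the tool's axes as they then stand; what a row does not reach is not made up. A row lasts 1/12 s, in which the tool goes at most 41.7 mm and 7.16 degrees, less where a joint would pass 70% of its speed; a pose out of reach is approached as far as the arm can. A call with a gripper value outside its range is refused whole. The fingers move at their own pace and stop on an object; FORCE is the grip in N (left out, the last holds). Time passes only in rows, so rows that do not move let the fingers close. It gives the time, the measured TCP pose, the force, the opening and the grip force at its end, in the units of the state.
- monitor.observe(): the state, without advancing time (a new reading comes with each control period).
- viewer.camera(name): name is "side" or "top"; returns a dict with "pixels" (400x640x3 uint8, red, green, blue), "K" (3x3 intrinsics, pixels), "R" (3x3) and "t" (3): a world point X has camera coordinates R X + t. Camera axes: x right, y down, z forward; pixel columns grow to the right and rows downward; lengths in mm; the calibration is good to about 2 mm. A picture is of the moment at which its call begins. There is no depth.
- ticket.close_job(): hands the job in; it is judged then, once.
The state is a dict: "time_s": time; "qpos": joint angles; "dq": joint speeds; "joint_efforts": joint torques, N m; "tcp_pos": TCP position; "tool_rot": TCP orientation; "wrist_force": force on the tool from outside, world axes, zero at the start; "wrist_torque": the same for the moment, N m; "opening": finger opening in mm; "grip_force": force on a finger pad.
Only numpy, scipy, OpenCV 4.12 (cv2) and the standard library are available. Lean on these libraries where they do the work, as an engineer would, in place of code of your own. Each camera call takes 0.05 s, during which the arm holds its last target. There are 200 camera calls.

## Working session

There is one attempt and no reset: what is moved stays moved. The work goes in short steps, Python scripts to look and compute and a shell command to move; the robot and the scene stay as the last step left them, time stands still between calls to the robot, and variables do not carry over. Pictures are saved under pics/ and viewed, at most 10 in all, crops included, and the job is handed in when it is done.

```bash
mkdir -p pics && python3 - <<'E'
from rig import monitor, viewer
import cv2,numpy as np
print(monitor.observe())
for n in("top","side"):
    c=viewer.camera(n); cv2.imwrite(f"pics/{n}0.png",c["pixels"][:,:,::-1]); np.savez(f"{n}0.npz",**c)
    print(n,c["K"].round(1).tolist(),c["R"].round(3).tolist(),c["t"].round(1).tolist())
E
```

```text
{'time_s': 0.0, 'qpos': array([-1.22551413e+00,  4.94190153e-01,  1.34613846e+00, -1.42185198e-05,
        1.30248633e+00, -9.55154445e-02]), 'dq': array([ 0.00091395, -0.00145074, -0.00025704, -0.00074908, -0.00098903,
       -0.00029738]), 'joint_efforts': array([ 6.32785504e-04, -8.78832006e+01, -3.81847537e+01,  7.06729316e-02,
        5.33033756e-02, -7.89203864e-05]), 'tcp_pos': array([ 266.5567158 , -564.99153505,  291.63138729]), 'tool_rot': array([-3.06441551e+00, -6.86552277e-01,  2.60413470e-04]), 'wrist_force': array([-0.84691383,  0.46643421, -0.42436804]), 'wrist_torque': array([ 0.02333898, -0.00193738, -0.00325119]), 'grip_force': 0.0, 'opening': 91.0858902435067}
top [[385.3, 0.0, 315.3], [0.0, 385.3, 198.8], [0.0, 0.0, 1.0]] [[0.018, -1.0, -0.009], [-0.992, -0.017, -0.126], [0.125, 0.011, -0.992]] [49.0, 597.5, 1032.2]
side [[466.1, 0.0, 318.0], [0.0, 466.1, 192.0], [0.0, 0.0, 1.0]] [[-0.74, -0.672, -0.017], [-0.326, 0.381, -0.865], [0.588, -0.635, -0.501]] [441.9, 293.0, 1151.7]
```

View pics/top0.png

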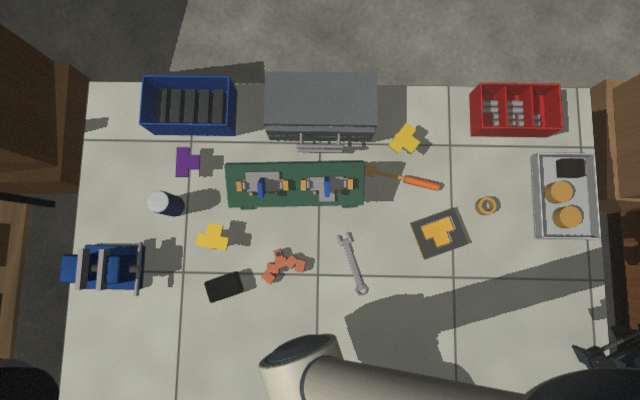

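View pics/side0.png

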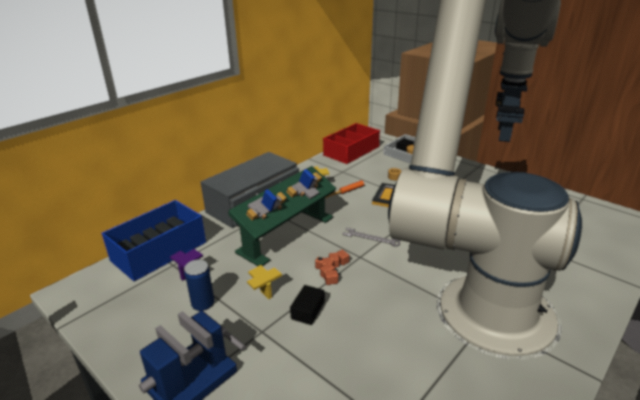

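The top view shows the rail at columns 228–365 and rows 162–207, with templates near (262,187) and (327,187). The gauge block with its yellow T is near (440,232). I'll enlarge both areas.

```bash
python3 - <<'E'
import cv2,numpy as np
t=cv2.imread("pics/top0.png"); s=cv2.imread("pics/side0.png")
a=cv2.resize(t[155:212,222:372],(780,296),interpolation=cv2.INTER_CUBIC)
b=cv2.resize(t[200:262,400:480],(387,300),interpolation=cv2.INTER_CUBIC)
c=cv2.resize(s[160:230,235:335],(393,300)[0:2],interpolation=cv2.INTER_CUBIC)
cv2.imwrite("pics/crop1.png",np.vstack([a,np.hstack([b,c])]))
E
```

```text
(no output)
```

View pics/crop1.png

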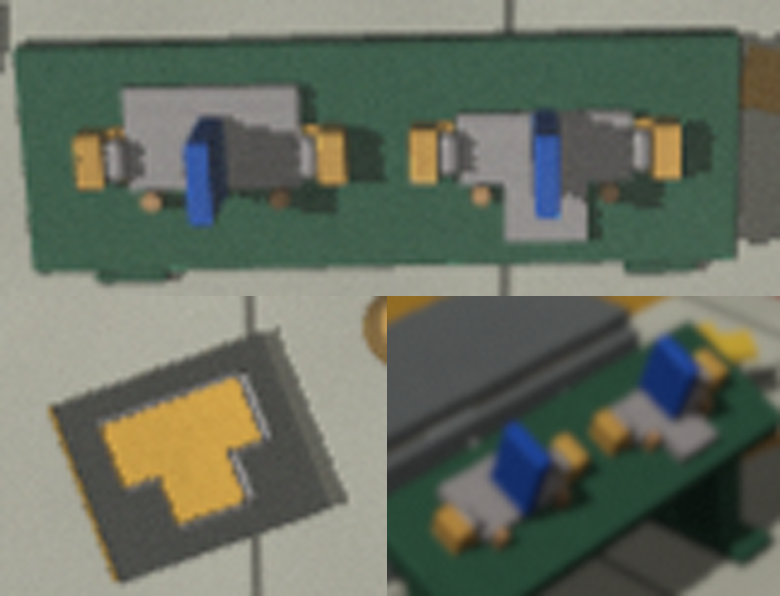

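The T hangs on the right-hand place in the image (rail −y), with its handle near (327,187) and its stem downhill. The recess stem points down and slightly right, so block yaw is roughly +17°. Next I'll measure.

```bash
cat > h.py <<'E'
import cv2,numpy as np
def cam(n,k=0):
    c=np.load(f"{n}{k}.npz"); return {x:c[x] for x in c}
def ray(c,uv):
    d=c["R"].T@np.linalg.inv(c["K"])@np.array([uv[0],uv[1],1.]); return -c["R"].T@c["t"],d
def onplane(c,uv,p,n):
    o,d=ray(c,uv); return o+d*np.dot(n,np.asarray(p)-o)/np.dot(n,d)
def onz(c,uv,z): return onplane(c,uv,[0,0,z],np.array([0,0,1.]))
def tri(c1,u1,c2,u2):
    o1,d1=ray(c1,u1);o2,d2=ray(c2,u2)
    s=np.linalg.lstsq(np.c_[d1,-d2],o2-o1,rcond=None)[0]
    a,b=o1+d1*s[0],o2+d2*s[1]; return (a+b)/2,np.linalg.norm(a-b)
def proj(c,X):
    p=c["K"]@(c["R"]@X+c["t"]); return p[:2]/p[2]
def mask(c,lo,hi,box):
    m=cv2.inRange(cv2.cvtColor(c["pixels"],cv2.COLOR_RGB2HSV),lo,hi); r=np.zeros_like(m)
    x0,y0,x1,y1=box; r[y0:y1,x0:x1]=m[y0:y1,x0:x1]; return r
def big(m): return max(cv2.findContours(m,cv2.RETR_EXTERNAL,cv2.CHAIN_APPROX_NONE)[0],key=cv2.contourArea)
E
python3 - <<'E'
from h import *
np.set_printoptions(precision=1,suppress=True)
T,S=cam("top"),cam("side")
hsv=cv2.cvtColor(T["pixels"],cv2.COLOR_RGB2HSV)
for p in[(240,170),(440,232),(415,240),(327,190),(327,180)]: print(p,hsv[p[1],p[0]])
g=mask(T,(60,60,20),(95,255,255),(222,155,372,215))
g=cv2.morphologyEx(g,cv2.MORPH_CLOSE,np.ones((25,25)))
q=cv2.approxPolyDP(cv2.convexHull(big(g)),4,True)[:,0]
print("rail",q.tolist())
for p in q: print(p, onz(T,p,164.3),onz(T,p,115.7))
y=mask(T,(12,120,100),(30,255,255),(415,212,460,250)); cy=big(y)
qy=cv2.approxPolyDP(cy,2.2,True)[:,0]; print("floor",[(p.tolist(),onz(T,p,12)[:2].round(1)) for p in qy])
for n,c,bx in(("top",T,[(250,170,275,205),(315,170,340,205)]),("side",S,[(260,188,280,215),(292,168,320,192)])):
    for b in bx:
        m=mask(c,(105,120,30),(130,255,255),b); k=big(m); x=cv2.moments(k)
        print(n,"blue",cv2.contourArea(k),x["m10"]/x["m00"],x["m01"]/x["m00"],cv2.approxPolyDP(k,1.2,True)[:,0].tolist())
E
```

```text
(240, 170) [72 80 96]
(440, 232) [ 20 166 204]
(415, 240) [ 23  33 161]
(327, 190) [110 166 163]
(327, 180) [112  98  68]
rail [[363, 162], [362, 204], [228, 204], [226, 164]]
[363 162] [674.3 -58.1 164.3] [685.4 -63.6 115.7]
[362 204] [569.7 -56.  164.3] [575.3 -61.4 115.7]
[228 204] [564.1 271.6 164.3] [569.4 283.2 115.7]
[226 164] [663.7 281.2 164.3] [674.2 293.4 115.7]
floor [([448, 217], array([ 554.6, -315.2])), ([421, 227], array([ 525. , -238.8])), ([424, 237], array([ 497.2, -246.7])), ([432, 236], array([ 500.4, -269.1])), ([436, 246], array([ 472.7, -279.7])), ([449, 242], array([ 484.5, -316.2])), ([446, 232], array([ 512.3, -308.5])), ([453, 228], array([ 523.8, -328.4]))]
top blue 57.5 259.8289855072464 190.25797101449274 [[260, 181], [258, 182], [259, 198], [262, 197]]
top blue 57.0 326.89181286549706 188.07894736842104 [[325, 180], [325, 196], [328, 196], [329, 181]]
side blue 178.5 268.6591970121382 199.08216619981326 [[266, 189], [264, 191], [262, 202], [271, 210], [276, 198], [268, 189]]
side blue 152.0 306.3530701754386 178.12828947368422 [[306, 169], [303, 171], [299, 180], [308, 187], [313, 177]]
```

```bash
cat >> h.py <<'E'
def up(c,box,k=8):
    x0,y0,x1,y1=box; return cv2.cvtColor(cv2.resize(c["pixels"][y0:y1,x0:x1],None,fx=k,fy=k,interpolation=cv2.INTER_CUBIC),cv2.COLOR_RGB2HSV)
def topx(pts,box,k=8): return (np.asarray(pts,float)+.5)/k-.5+np.array(box[:2])
E
python3 - <<'E'
from h import *
np.set_printoptions(precision=1,suppress=True)
T,S=cam("top"),cam("side")
# rail outline
bx=(222,155,372,215); m=cv2.morphologyEx(cv2.inRange(up(T,bx),(60,60,20),(95,255,255)),cv2.MORPH_OPEN,np.ones((9,9)))
m=cv2.morphologyEx(cv2.copyMakeBorder(m,0,0,0,0,0),cv2.MORPH_CLOSE,np.ones((120,120)))
q=topx(cv2.approxPolyDP(cv2.convexHull(big(m)),25,True)[:,0],bx); print("rail",q.tolist())
for p in q: print(p,onz(T,p,164.3 if p[1]<185 else 115.7))
a=np.radians(25)
for nm,b in(("obl",(250,172,275,206)),("T",(316,172,340,206))):
    m=cv2.inRange(up(T,b),(100,120,115),(125,255,255)); r=cv2.minAreaRect(big(m)); c=topx(r[0],b)
    for yaw in(1.4,):
        n=np.array([-np.sin(a)*np.cos(np.radians(yaw)),-np.sin(a)*np.sin(np.radians(yaw)),np.cos(a)])
        P=np.array([621,111,140.])+60*n
        print(nm,"top px",c,r[1],r[2],"centre",onplane(T,c,P,n),"corners",[onplane(T,x,P,n) for x in topx(cv2.boxPoints(r),b)], "side px",proj(S,onplane(T,c,P,n)))
# block
bx=(400,200,480,262); h=up(T,bx)
m=cv2.inRange(h,(10,110,100),(32,255,255)); m=cv2.morphologyEx(m,cv2.MORPH_OPEN,np.ones((15,15))); k=big(m)
q=topx(cv2.approxPolyDP(k,12,True)[:,0],bx); print("floor");[print(p,onz(T,p,12)[:2]) for p in q]
x=cv2.moments(k); print("area centroid",onz(T,topx([x["m10"]/x["m00"],x["m01"]/x["m00"]],bx),12), cv2.contourArea(k)/64)
m=cv2.inRange(h,(0,0,0),(180,120,105))|m; m=cv2.morphologyEx(m,cv2.MORPH_OPEN,np.ones((25,25)))
q=topx(cv2.approxPolyDP(cv2.convexHull(big(m)),20,True)[:,0],bx); print("block");[print(p,onz(T,p,20)[:2]) for p in q]
E
```

```text
rail [[363.3125, 154.5625], [362.0625, 204.3125], [240.9375, 214.4375], [221.5625, 206.3125], [221.5625, 163.9375], [306.9375, 154.5625]]
[363.3 154.6] [693.2 -58.9 164.3]
[362.1 204.3] [574.5 -61.5 115.7]
[240.9 214.4] [543.  248.7 115.7]
[221.6 206.3] [563.1 299.5 115.7]
[221.6 163.9] [663.7 292.3 164.3]
[306.9 154.6] [690.9  81.  164.3]
obl top px [259.5 190.1] (127.99925994873047, 38.65276336669922) 85.8150863647461 centre [595.3 190.8 195.1] corners [array([612.5, 197.3, 203.2]), array([613.5, 185.9, 203.6]), array([577.7, 184.3, 186.9]), array([576.7, 195.8, 186.5])] side px [270.7 193. ]
T top px [326.7 188.4] (126.0, 38.0) 90.0 centre [601.7  31.3 196.3] corners [array([619.1,  37.3, 204.5]), array([619.3,  26.1, 204.5]), array([584.1,  25.2, 188. ]), array([583.9,  36.5, 188.1])] side px [308.7 171.4]
floor
[448.3 216.8] [ 555.1 -316. ]
[421.2 226.2] [ 527.3 -239.3]
[424.7 238.4] [ 493.2 -248.6]
[432.3 237.1] [ 497.4 -269.9]
[435.9 246.2] [ 472.2 -279.5]
[449.3 242.1] [ 484.4 -317.1]
[446.4 231.9] [ 512.5 -309.7]
[453.1 227.6] [ 525.1 -328.6]
area centroid [ 514.5 -286.2   12. ] 574.25
block
[456.4 207.8] [ 580.1 -336.7]
[469.8 242.2] [ 484.9 -371.1]
[423.8 257.9] [ 439.3 -243.1]
[411.6 222.2] [ 537.5 -210.6]
```

```bash
cat >> h.py <<'E'
from scipy.spatial.transform import Rotation as Ro
from rig import monitor
import sys
def frame(yaw,tilt):  # template axes in world: yaw about z, face rising by tilt towards +x
    return (Ro.from_euler("z",yaw,degrees=True)*Ro.from_euler("y",-tilt,degrees=True))
FL=Ro.from_euler("x",180,degrees=True)   # tool axes from template axes: x same, y,z flipped
def plan(p,R,N):  # R: tool rotation
    o=monitor.observe(); R0=Ro.from_rotvec(o["tool_rot"]); w=(R0.inv()*R).as_rotvec()
    A=sum((R0*Ro.from_rotvec(w*i/N)).as_matrix() for i in range(N)); s=np.linalg.solve(A,np.asarray(p)-o["tcp_pos"])
    print("t",o["time_s"],"tcp",o["tcp_pos"].round(1),"F",o["wrist_force"].round(1),"open",round(o["opening"],1),"grip",round(o["grip_force"],1))
    print(N,"rows, each cm",(s/10).round(3),"deg",np.degrees(w/N).round(2))
TP,TY=np.array([627.,32.2,141.9]),2.0
BP,BY=np.array([524.2,-282.5,12.]),19.0
def tT(h,yaw=TY): F=frame(yaw,25); return TP+F.as_matrix()[:,2]*h,F*FL
def tB(h,yaw=BY,dx=0,dy=0): F=frame(yaw,0); return BP+[dx,dy,h],F*FL
E
python3 - <<'E'
from h import *
np.set_printoptions(precision=2,suppress=True)
T,S=cam("top"),cam("side")
plan(*tT(190),20)
# check handle against side view
F=frame(TY,25).as_matrix()
print([proj(S,TP+F@np.array([x,y,60])).round(1).tolist() for x,y in((20,6),(20,-6),(-20,-6),(-20,6))],proj(S,TP+F@np.array([-20,6,8])))
# floor edges by fitLine, yaw each
bx=(400,200,480,262); m=cv2.inRange(up(T,bx),(10,110,100),(32,255,255)); m=cv2.morphologyEx(m,cv2.MORPH_OPEN,np.ones((15,15)))
k=big(m)[:,0]; W=np.array([onz(T,p,12)[:2] for p in topx(k,bx)])
loc=(W-BP[:2])@np.array([[np.cos(np.radians(BY)),-np.sin(np.radians(BY))],[np.sin(np.radians(BY)),np.cos(np.radians(BY))]])
def ed(nm,sel,ax):
    q=loc[sel]; c=np.polyfit(q[:,1-ax],q[:,ax],1); print(nm,len(q),"at",np.polyval(c,0 if ax==0 else q[:,0].mean()).round(1),"slope deg",np.degrees(np.arctan(c[0])).round(1))
x,y=loc.T
ed("top +19",(x>12)&(abs(y)<35),0); ed("stem end -49",(x<-42)&(abs(y)<16),0)
ed("y+44",(y>36)&(abs(x)<13),1); ed("y-44",(y<-36)&(abs(x)<13),1)
ed("stem y+22",(y>14)&(y<30)&(x<-25)&(x>-43),1); ed("stem y-22",(y<-14)&(y>-30)&(x<-25)&(x>-43),1)
E
```

```text
t 0.1 tcp [ 266.6 -565.   291.7] F [ 0.2 -0.5  0.1] open 91.4 grip 0.0
20 rows, each cm [ 2.1  -2.55  0.29] deg [-0.26  1.23  1.14]
[[302.7, 167.9], [305.4, 166.5], [314.7, 175.0], [312.0, 176.5]] [306.91 188.08]
top +19 185 at 18.1 slope deg -1.7
stem end -49 86 at -49.7 slope deg -0.9
y+44 71 at 43.0 slope deg 1.2
y-44 70 at -43.1 slope deg 1.4
stem y+22 50 at 20.4 slope deg 2.2
stem y-22 49 at -22.1 slope deg 1.3
```

```bash
sed -i 's/^BP,BY=.*/BP,BY=np.array([523.6,-282.6,12.]),20.4/' h.py
R='[2.1,-2.55,0.3,-0.26,1.23,1.14,0.45]'
python3 -m crank '[[2.1,-2.55,0.3,-0.26,1.23,1.14,0.45],[2.1,-2.55,0.3,-0.26,1.23,1.14,0.45],[2.1,-2.55,0.3,-0.26,1.23,1.14,0.45],[2.1,-2.55,0.3,-0.26,1.23,1.14,0.45],[2.1,-2.55,0.3,-0.26,1.23,1.14,0.45]]' 50
python3 -m crank '[[2.1,-2.55,0.3,-0.26,1.23,1.14,0.45],[2.1,-2.55,0.3,-0.26,1.23,1.14,0.45],[2.1,-2.55,0.3,-0.26,1.23,1.14,0.45],[2.1,-2.55,0.3,-0.26,1.23,1.14,0.45],[2.1,-2.55,0.3,-0.26,1.23,1.14,0.45]]'
python3 -m crank '[[2.1,-2.55,0.3,-0.26,1.23,1.14,0.45],[2.1,-2.55,0.3,-0.26,1.23,1.14,0.45],[2.1,-2.55,0.3,-0.26,1.23,1.14,0.45],[2.1,-2.55,0.3,-0.26,1.23,1.14,0.45],[2.1,-2.55,0.3,-0.26,1.23,1.14,0.45]]'
python3 -c "from h import *; plan(*tT(190),7)"
```

```text
time_s: 0.52
tcp_pos: [314.1, -405.1, 280.4]
tool_rot: [-3.089, -0.53, -0.173]
wrist_force: [0.3, 0.6, 0.4]
opening: 61.0
grip_force: 0.0
time_s: 0.93
tcp_pos: [377.8, -252.2, 279.0]
tool_rot: [-3.097, -0.373, -0.344]
wrist_force: [0.7, -0.9, -0.0]
opening: 40.8
grip_force: 0.0
time_s: 1.35
tcp_pos: [456.0, -106.3, 289.0]
tool_rot: [-3.087, -0.214, -0.513]
wrist_force: [0.2, -0.1, -0.3]
opening: 41.2
grip_force: 0.0
t 1.35 tcp [ 456.  -106.3  289. ] F [ 0.2 -0.1 -0.3] open 41.2 grip 0.0
7 rows, each cm [ 1.506 -1.807  0.186] deg [-0.17  0.88  0.82]
```

```bash
python3 -m crank '[[1.5,-1.8,0.2,-0.17,0.88,0.82,0.45],[1.5,-1.8,0.2,-0.17,0.88,0.82,0.45],[1.5,-1.8,0.2,-0.17,0.88,0.82,0.45],[1.5,-1.8,0.2,-0.17,0.88,0.82,0.45]]'
python3 -m crank '[[1.5,-1.8,0.2,-0.17,0.88,0.82,0.45],[1.5,-1.8,0.2,-0.17,0.88,0.82,0.45],[1.5,-1.8,0.2,-0.17,0.88,0.82,0.45],[0,0,0,0,0,0,0.45],[0,0,0,0,0,0,0.45]]'
python3 -c "from h import *; plan(*tT(150),2)"
```

```text
time_s: 1.68
tcp_pos: [506.5, -28.1, 301.0]
tool_rot: [-3.073, -0.123, -0.608]
wrist_force: [-0.1, -2.3, -0.4]
opening: 41.0
grip_force: 0.0
time_s: 2.1
tcp_pos: [546.4, 28.3, 312.7]
tool_rot: [-3.059, -0.058, -0.677]
wrist_force: [-0.8, 0.0, -0.6]
opening: 41.0
grip_force: 0.0
t 2.1 tcp [546.4  28.3 312.7] F [-0.8  0.  -0.6] open 41.0 grip 0.0
2 rows, each cm [ 0.049 -0.055  1.944] deg [-0.02  0.02  0.09]
```

```bash
python3 -m crank '[[0.05,-0.06,1.6,0,0.02,0.09,0.45],[0.05,-0.06,1.6,0,0.02,0.09,0.45],[0,0,1.6,0,0,0,0.45],[0,0,0,0,0,0,0.45]]'
python3 - <<'E'
from h import *
from rig import viewer
plan(*tT(100),2)
o=monitor.observe(); R=Ro.from_rotvec(o["tool_rot"]).as_matrix()
im=[]
for n,(x0,y0,x1,y1) in(("top",(285,140,385,215)),("side",(250,110,350,210))):
    c=viewer.camera(n); np.savez(f"{n}1.npz",**c)
    im.append(cv2.resize(c["pixels"][y0:y1,x0:x1,::-1],(400,400 if n=="side" else 300),interpolation=cv2.INTER_CUBIC))
    print(n,"tips px",[proj(c,o["tcp_pos"]+R@np.array([0,s*20.5,78])).round(1).tolist() for s in(1,-1)])
cv2.imwrite("pics/pre.png",np.hstack([cv2.copyMakeBorder(im[0],0,100,0,0,0),im[1]]))
E
```

```text
time_s: 2.43
tcp_pos: [566.8, 28.5, 267.1]
tool_rot: [-3.06, -0.049, -0.672]
wrist_force: [-1.4, -0.6, -2.3]
opening: 41.1
grip_force: 0.0
t 2.4333 tcp [566.8  28.5 267.1] F [-1.4 -0.6 -2.3] open 41.1 grip 0.0
2 rows, each cm [ 0.092 -0.079  1.95 ] deg [ 0.    0.11 -0.07]
top tips px [[336.0, 189.3], [318.7, 189.5]]
side tips px [[314.1, 169.0], [305.0, 174.0]]
```

View pics/pre.png

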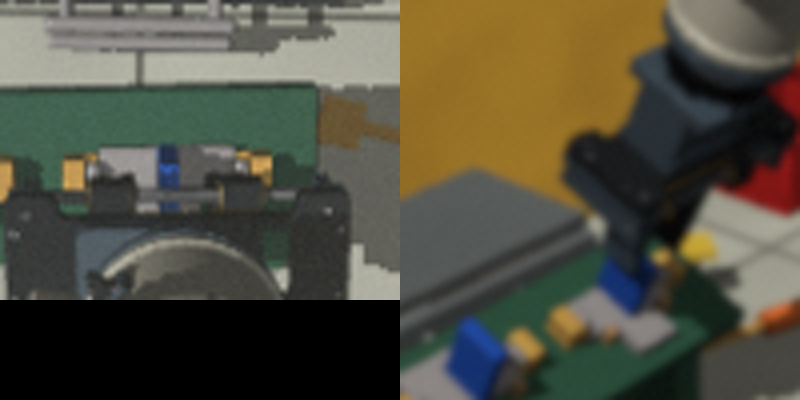

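The fingers straddle the handle in both views (handle at about col 327 in the top view, row 172 in the side view). I'll go down along it and close gradually, watching the force.

```bash
python3 -m crank '[[0.09,-0.08,1.3,0,0.11,-0.07,0.45],[0.09,-0.08,1.3,0,0.11,-0.07,0.45],[0,0,1.2,0,0,0,0.45],[0,0,0,0,0,0,0.3],[0,0,0,0,0,0,0.22]]' 5
python3 -c "from h import *; plan(*tT(100),1)"
python3 -m crank '[[0,0,0,0,0,0,0.18],[0,0,0,0,0,0,0.14],[0,0,0,0,0,0,0.14],[0,0,0,0,0,0,0.14]]'
python3 -c "from h import *; plan(*tT(100),1)"
```

```text
time_s: 2.95
tcp_pos: [584.9, 31.3, 236.2]
tool_rot: [-3.058, -0.054, -0.683]
wrist_force: [-0.1, 0.3, 0.3]
opening: 30.9
grip_force: 0.0
t 2.95 tcp [584.9  31.3 236.2] F [-0.1  0.3  0.3] open 30.9 grip 0.0
1 rows, each cm [-0.166  0.057  0.322] deg [ 0.   -0.19  0.01]
time_s: 3.28
tcp_pos: [585.2, 31.3, 236.7]
tool_rot: [-3.058, -0.054, -0.686]
wrist_force: [-1.0, -3.9, 2.7]
opening: 12.8
grip_force: 2.2
t 3.2833 tcp [585.2  31.3 236.7] F [-1.  -3.9  2.7] open 12.8 grip 2.2
1 rows, each cm [-0.221  0.055  0.361] deg [ 0.02 -0.29  0.03]
```

```bash
python3 -m crank '[[0,0,0,0,0,0,0.2],[-0.15,0.1,0.3,0,-0.2,0,0.2],[0,0,0,0,0,0,0.14],[0,0,0,0,0,0,0.14]]'
python3 -m crank '[[0,0,0,0,0,0,0.1],[0,0,0,0,0,0,0.1]]' 10
python3 -m crank '[[0,0,0,0,0,0,0],[0,0,0,0,0,0,0],[0,0,0,0,0,0,0]]' 55
python3 -c "from h import *; plan(*tT(100),1)"
```

```text
time_s: 3.62
tcp_pos: [585.1, 30.5, 232.5]
tool_rot: [-3.059, -0.054, -0.678]
wrist_force: [0.4, 0.3, -0.0]
opening: 13.1
grip_force: 0.0
time_s: 3.78
tcp_pos: [585.1, 30.6, 232.6]
tool_rot: [-3.059, -0.054, -0.679]
wrist_force: [-0.0, 0.1, -3.0]
opening: 11.8
grip_force: 10.0
time_s: 4.03
tcp_pos: [585.1, 30.5, 232.7]
tool_rot: [-3.059, -0.054, -0.679]
wrist_force: [0.2, -0.1, -3.1]
opening: 11.9
grip_force: 55.0
t 4.0333 tcp [585.1  30.5 232.7] F [ 0.2 -0.1 -3.1] open 11.9 grip 55.0
1 rows, each cm [-0.033 -0.02   0.003] deg [ 0.   -0.02  0.03]
```

Firm and centred grasp (11.9 mm, 55 N). Now I'll pull square to the face.

```bash
python3 -m crank '[[0,0,-0.3,0,0,0,0],[0,0,-0.3,0,0,0,0],[0,0,-0.4,0,0,0,0],[0,0,-0.4,0,0,0,0],[0,0,-0.5,0,0,0,0]]'
python3 -m crank '[[0,0,-0.6,0,0,0,0],[0,0,-0.8,0,0,0,0],[0,0,-1,0,0,0,0],[0,0,-1,0,0,0,0],[0,0,-1,0,0,0,0]]'
python3 -m crank '[[0,0,-2,0,0,0,0],[0,0,-2,0,0,0,0],[0,0,-1,0,0,0,0],[0,0,0,0,0,0,0]]'
python3 - <<'E'
from h import *
from rig import viewer
plan(*tB(190),14)
o=monitor.observe(); R=Ro.from_rotvec(o["tool_rot"]).as_matrix()
im=[]
for n,(x0,y0,x1,y1) in(("top",(285,140,385,215)),("side",(250,110,350,210))):
    c=viewer.camera(n); np.savez(f"{n}2.npz",**c)
    im.append(cv2.resize(c["pixels"][y0:y1,x0:x1,::-1],(400,400 if n=="side" else 300),interpolation=cv2.INTER_CUBIC))
cv2.imwrite("pics/pulled.png",np.hstack([cv2.copyMakeBorder(im[0],0,100,0,0,0),im[1]]))
E
```

```text
time_s: 4.45
tcp_pos: [576.9, 30.2, 250.5]
tool_rot: [-3.059, -0.054, -0.68]
wrist_force: [0.1, -0.2, -2.3]
opening: 12.0
grip_force: 55.0
time_s: 4.87
tcp_pos: [558.0, 29.6, 291.0]
tool_rot: [-3.059, -0.054, -0.68]
wrist_force: [0.5, -0.1, -2.4]
opening: 11.5
grip_force: 55.0
time_s: 5.2
tcp_pos: [537.3, 28.8, 337.7]
tool_rot: [-3.058, -0.054, -0.685]
wrist_force: [0.7, -0.4, -2.3]
opening: 11.4
grip_force: 55.0
t 5.2 tcp [537.3  28.8 337.7] F [ 0.7 -0.4 -2.3] open 11.4 grip 55.0
14 rows, each cm [-0.73   2.154  0.857] deg [ 0.29 -1.79 -1.29]
```

View pics/pulled.png

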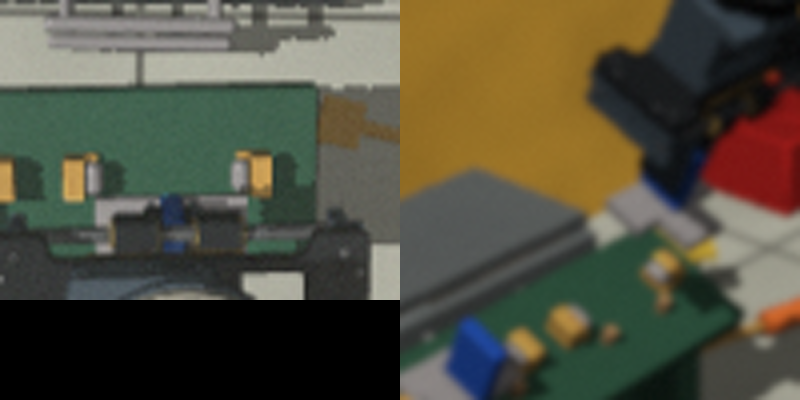

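The T is free and square in the grip, its rail place is empty, and the oblong is still clipped. Next I'll carry it over the block.

```bash
python3 -c "from h import *; plan(*tB(200),14)"
```

```text
t 5.3 tcp [537.4  28.8 335.3] F [ 0.6 -0.1 -2.9] open 11.6 grip 55.0
14 rows, each cm [-0.709  2.157  0.77 ] deg [ 0.29 -1.78 -1.29]
```

```bash
python3 -m crank '[[-0.4,1.2,0.4,0.15,-1,-0.7,0],[-0.7,2.15,0.77,0.29,-1.78,-1.29,0],[-0.7,2.15,0.77,0.29,-1.78,-1.29,0],[-0.7,2.15,0.77,0.29,-1.78,-1.29,0],[-0.7,2.15,0.77,0.29,-1.78,-1.29,0]]'
python3 -m crank '[[-0.7,2.15,0.77,0.29,-1.78,-1.29,0],[-0.7,2.15,0.77,0.29,-1.78,-1.29,0],[-0.7,2.15,0.77,0.29,-1.78,-1.29,0],[-0.7,2.15,0.77,0.29,-1.78,-1.29,0]]'
python3 -c "from h import *; plan(*tB(200),6)"
```

```text
time_s: 5.72
tcp_pos: [527.8, -71.4, 290.1]
tool_rot: [-3.094, -0.221, -0.456]
wrist_force: [0.7, -0.6, -2.3]
opening: 11.6
grip_force: 55.0
time_s: 6.05
tcp_pos: [523.5, -160.3, 254.7]
tool_rot: [-3.105, -0.364, -0.261]
wrist_force: [0.1, 0.5, -2.3]
opening: 11.8
grip_force: 55.0
t 6.05 tcp [ 523.5 -160.3  254.7] F [ 0.1  0.5 -2.3] open 11.8 grip 55.0
6 rows, each cm [-0.638  1.949  0.674] deg [ 0.24 -1.57 -1.17]
```

```bash
python3 -m crank '[[-0.64,1.95,0.67,0.24,-1.57,-1.17,0],[-0.64,1.95,0.67,0.24,-1.57,-1.17,0],[-0.64,1.95,0.67,0.24,-1.57,-1.17,0],[-0.64,1.95,0.67,0.24,-1.57,-1.17,0],[-0.64,1.95,0.67,0.24,-1.57,-1.17,0]]'
python3 -m crank '[[-0.4,1.2,0.4,0.15,-1,-0.7,0],[-0.2,0.7,0.3,0.1,-0.5,-0.4,0],[0,0,0,0,0,0,0],[0,0,0,0,0,0,0]]'
python3 - <<'E'
from h import *
from rig import viewer
plan(*tB(200),1)
c=viewer.camera("top"); np.savez("top3.npz",**c)
s=viewer.camera("side"); np.savez("side3.npz",**s)
a=cv2.resize(c["pixels"][195:295,390:490,::-1],(400,400),interpolation=cv2.INTER_CUBIC)
b=cv2.resize(s["pixels"][140:240,330:430,::-1],(400,400),interpolation=cv2.INTER_CUBIC)
cv2.imwrite("pics/over.png",np.hstack([a,b]))
E
```

```text
time_s: 6.47
tcp_pos: [523.0, -262.1, 219.0]
tool_rot: [-3.096, -0.525, -0.044]
wrist_force: [0.7, 0.5, -3.1]
opening: 11.8
grip_force: 55.0
time_s: 6.8
tcp_pos: [524.0, -280.4, 213.4]
tool_rot: [3.093, 0.552, 0.007]
wrist_force: [0.6, 0.6, -2.1]
opening: 12.0
grip_force: 55.0
t 6.8 tcp [ 524.  -280.4  213.4] F [ 0.6  0.6 -2.1] open 12.0 grip 55.0
1 rows, each cm [-0.111  0.196  0.139] deg [ 0.04 -0.24 -0.15]
```

View pics/over.png

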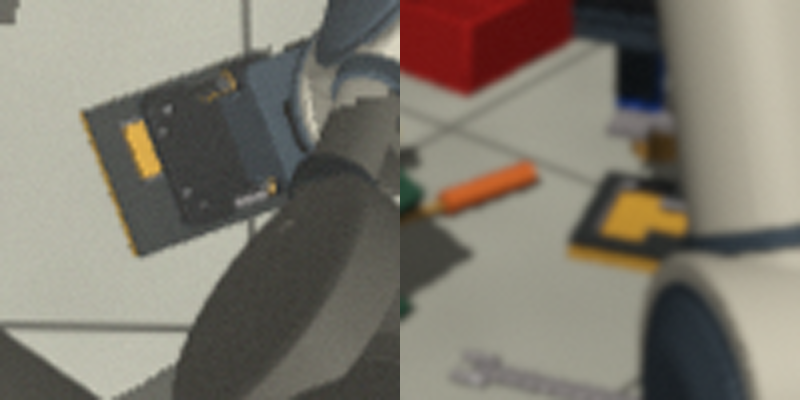

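The top view shows the gripper hiding the T over the block. The side view shows the T's left end at about (485,171), right above the recess, which lies at about (490,194). I'll check the T's x position in the hand using the earlier pictures.

```bash
python3 - <<'E'
from h import *
np.set_printoptions(precision=1,suppress=True)
def prof(c,A,ex,ez0,ys,name,xs):
    # greyness (low saturation) along the template's x line -> transition positions in mm
    hsv=cv2.cvtColor(c["pixels"],cv2.COLOR_RGB2HSV)[:,:,1].astype(np.float32)
    acc=[]
    for y in ys:
        uv=np.array([proj(c,A(np.array([x,y,8.]))) for x in xs],np.float32)
        acc.append(cv2.remap(hsv,uv[:,0].copy(),uv[:,1].copy(),cv2.INTER_LINEAR).ravel())
    v=np.mean(acc,0); mid=(v.max()+v.min())/2
    i=np.flatnonzero(np.diff(np.sign(v-mid))); print(name,"cross at",[round(float(np.interp(mid,*zip(*sorted([(v[j],xs[j]),(v[j+1],xs[j+1])])))),1) for j in i], v.min(),v.max())
T0,T2=cam("top",0),cam("top",2)
F=frame(TY,25).as_matrix(); A0=lambda p:TP+F@p
xs=np.arange(5,30,.5)
prof(T0,A0,0,0,np.arange(12,34,2),"rail edge +17 (y+)",xs)
prof(T0,A0,0,0,np.arange(-30,-11,2),"rail edge +17 (y-)",xs)
prof(T0,A0,0,0,np.arange(8,17,1),"rail stem -47 (y+)",np.arange(-60,-32,.5))
prof(T0,A0,0,0,np.arange(-17,-8,1),"rail stem -47 (y-)",np.arange(-60,-32,.5))
# held, after pulling (pose as then observed)
R=Ro.from_rotvec([-3.058,-.054,-.685]).as_matrix(); p=np.array([537.4,28.8,336.5])
A2=lambda q:p+R@(np.array([q[0],-q[1],100-q[2]]))
prof(T2,A2,0,0,np.arange(12,30,2),"held edge +17 (y+)",np.arange(8,30,.5)); prof(T2,A2,0,0,np.arange(-30,-11,2),"held edge (y-)",np.arange(8,30,.5))
E
```

```text
rail edge +17 (y+) cross at [17.6] 6.1372514 82.87083
rail edge +17 (y-) cross at [18.1] 9.682422 83.96641
rail stem -47 (y+) cross at [-59.8, -49.2] 7.580512 77.718315
rail stem -47 (y-) cross at [-58.8, -49.2] 6.9321833 78.84907
held edge +17 (y+) cross at [17.5] 7.272352 82.335175
held edge (y-) cross at [17.4] 7.576172 88.97471
```

The T sits about 1 mm toward −x in the hand, so I'll offset for that and lower to just above the block.

```bash
python3 -c "from h import *; plan(*tB(116,dx=.9,dy=.35),5)"
```

```text
t 6.9 tcp [ 524. -280.  214.] F [-0.2  0.7 -2.6] open 11.4 grip 55.0
5 rows, each cm [-0.01   0.045  1.721] deg [ 0.02 -0.05 -0.02]
```

```bash
python3 -m crank '[[-0.01,0.05,2,0.02,-0.05,-0.02,0],[-0.01,0.05,2,0.02,-0.05,-0.02,0],[-0.01,0.05,2,0.02,-0.05,-0.02,0],[-0.01,0.05,1.6,0.02,-0.05,-0.02,0],[-0.01,0.05,1,0.02,-0.05,-0.02,0]]'
python3 -m crank '[[0,0,0,0,0,0,0],[0,0,0,0,0,0,0],[0,0,0,0,0,0,0]]'
python3 - <<'E'
from h import *
from rig import viewer
plan(*tB(116,dx=.9,dy=.35),1)
o=monitor.observe(); R=Ro.from_rotvec(o["tool_rot"]).as_matrix(); print((R@[0,0,1]).round(4))
s=viewer.camera("side"); np.savez("side4.npz",**s)
b=cv2.resize(s["pixels"][160:220,360:420,::-1],(600,600),interpolation=cv2.INTER_CUBIC)
cv2.imwrite("pics/low.png",b)
F=frame(BY,0).as_matrix()
A=lambda x,y,z:((proj(s,o["tcp_pos"]+R@np.array([x-1,-y,100-z]))-[360,160])*10).round().tolist()
B=lambda x,y,z:((proj(s,BP+F@np.array([x,y,z]))-[360,160])*10).round().tolist()
print("T crossbar y+ end corners",A(17,42,8),A(-17,42,8),A(-17,42,0)); print("block corners top",B(39,64,8),B(-69,64,8),B(39,-64,8),"floor",B(19,44,0),B(-19,44,0))
E
```

```text
time_s: 7.32
tcp_pos: [524.2, -282.4, 126.8]
tool_rot: [-3.091, -0.556, 0.002]
wrist_force: [-0.2, -0.1, -2.1]
opening: 11.8
grip_force: 55.0
time_s: 7.57
tcp_pos: [525.1, -283.5, 129.0]
tool_rot: [3.091, 0.556, 0.001]
wrist_force: [-0.1, -0.4, -2.4]
opening: 11.9
grip_force: 55.0
t 7.5667 tcp [ 525.1 -283.5  129. ] F [-0.1 -0.4 -2.4] open 11.9 grip 55.0
1 rows, each cm [-0.014 -0.141  0.098] deg [ 0.06 -0.03 -0.01]
[ 9.e-04 -8.e-04 -1.e+00]
T crossbar y+ end corners [202.0, 316.0] [299.0, 334.0] [298.0, 354.0]
block corners top [119.0, 381.0] [432.0, 438.0] [218.0, 211.0] floor [191.0, 383.0] [299.0, 403.0]
```

View pics/low.png

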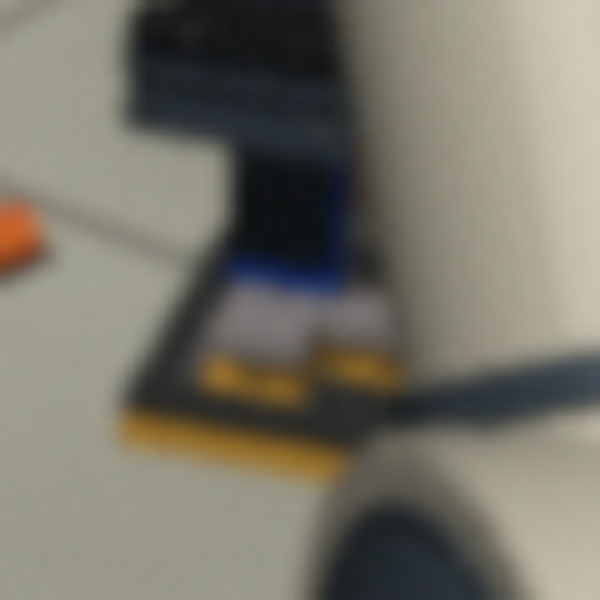

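The side view shows the T level just above the recess: crossbar edge from (205,350) to (310,370), with the yellow floor visible below it at rows 380–400. It's in line in columns apart from a remaining x error of about 1 mm. I'll correct that and lower slowly, watching the force.

```bash
python3 -m crank '[[0.05,-0.13,0.2,0.06,-0.03,0,0],[0,0,0,0,0,0,0],[0,0,0,0,0,0,0]]'
python3 -c "from h import *; plan(*tB(108,dx=1.6,dy=.6),1)"
python3 -m crank '[[0,0,0.2,0,0,0,0],[0,0,0.2,0,0,0,0],[0,0,0,0,0,0,0]]'
python3 -c "from h import *; plan(*tB(108,dx=1.6,dy=.6),1)"
```

```text
time_s: 7.87
tcp_pos: [524.7, -282.0, 126.2]
tool_rot: [-3.091, -0.556, 0.001]
wrist_force: [-0.0, 0.2, -1.5]
opening: 11.5
grip_force: 55.0
t 7.8667 tcp [ 524.7 -282.   126.2] F [-0.   0.2 -1.5] open 11.5 grip 55.0
1 rows, each cm [0.045 0.014 0.618] deg [-0.05  0.04 -0.01]
time_s: 8.12
tcp_pos: [524.5, -282.0, 121.4]
tool_rot: [-3.091, -0.556, 0.002]
wrist_force: [-0.3, 0.7, -1.9]
opening: 11.8
grip_force: 55.0
t 8.1167 tcp [ 524.5 -282.   121.4] F [-0.3  0.7 -1.9] open 11.8 grip 55.0
1 rows, each cm [0.066 0.024 0.145] deg [-0.09  0.07 -0.02]
```

```bash
python3 -m crank '[[0.05,0,0.15,0,0,0,0],[0,0,0.15,0,0,0,0],[0,0,0,0,0,0,0]]'
python3 -m crank '[[0,0,0.15,0,0,0,0],[0,0,0.1,0,0,0,0],[0,0,0,0,0,0,0]]'
python3 -c "from h import *; plan(*tB(100,dx=1.6,dy=.6),1)"
```

```text
time_s: 8.37
tcp_pos: [525.0, -281.8, 118.5]
tool_rot: [-3.091, -0.556, 0.002]
wrist_force: [-0.5, 0.3, -2.3]
opening: 11.6
grip_force: 55.0
time_s: 8.62
tcp_pos: [525.0, -281.9, 116.2]
tool_rot: [-3.091, -0.556, 0.002]
wrist_force: [0.6, 0.7, -3.1]
opening: 11.8
grip_force: 55.0
t 8.6167 tcp [ 525.  -281.9  116.2] F [ 0.6  0.7 -3.1] open 11.8 grip 55.0
1 rows, each cm [0.013 0.019 0.415] deg [-0.08  0.06 -0.02]
```

```bash
python3 -m crank '[[0,0,0.1,0,0,0,0],[0,0,0,0,0,0,0]]'
python3 -m crank '[[0,0,0.1,0,0,0,0],[0,0,0,0,0,0,0]]'
python3 -m crank '[[0,0,0.1,0,0,0,0],[0,0,0,0,0,0,0]]'
```

```text
time_s: 8.78
tcp_pos: [525.1, -281.9, 115.2]
tool_rot: [-3.091, -0.556, 0.002]
wrist_force: [0.2, 0.3, -3.4]
opening: 11.5
grip_force: 55.0
time_s: 8.95
tcp_pos: [525.1, -281.9, 114.2]
tool_rot: [-3.091, -0.556, 0.002]
wrist_force: [0.1, -0.1, -2.3]
opening: 11.9
grip_force: 55.0
time_s: 9.12
tcp_pos: [525.2, -281.9, 113.5]
tool_rot: [-3.091, -0.556, 0.001]
wrist_force: [0.1, -0.1, 0.4]
opening: 11.5
grip_force: 55.0
```

```bash
python3 -m crank '[[0,0,0.1,0,0,0,0],[0,0,0,0,0,0,0]]'
python3 -m crank '[[0,0,0.06,0,0,0,0],[0,0,0,0,0,0,0]]'
python3 - <<'E'
from h import *
from rig import viewer
plan(*tB(100,dx=1.6,dy=.6),1)
print(monitor.observe()["wrist_torque"].round(2))
s=viewer.camera("side"); np.savez("side5.npz",**s)
cv2.imwrite("pics/in.png",cv2.resize(s["pixels"][160:220,360:420,::-1],(600,600),interpolation=cv2.INTER_CUBIC))
E
```

```text
time_s: 9.28
tcp_pos: [525.1, -281.9, 113.4]
tool_rot: [-3.091, -0.556, 0.001]
wrist_force: [-4.7, 3.6, 19.0]
opening: 11.5
grip_force: 55.0
time_s: 9.45
tcp_pos: [525.1, -281.9, 113.4]
tool_rot: [-3.092, -0.556, 0.001]
wrist_force: [-8.1, 4.8, 29.9]
opening: 11.7
grip_force: 55.0
t 9.45 tcp [ 525.1 -281.9  113.4] F [-8.1  4.8 29.9] open 11.7 grip 55.0
1 rows, each cm [0.002 0.014 0.138] deg [-0.02  0.02 -0.01]
[ 0.83  1.32 -0.08]
```

View pics/in.png

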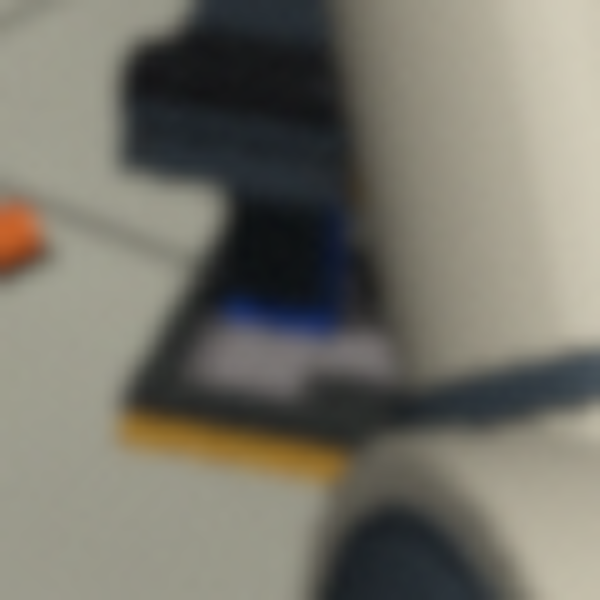

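It appears seated: stiff floor contact at TCP z 113.4, the grey T top is level with the rim at rows ~340–395, and no yellow shows any more. I'll relieve the pressure, let go, back off and inspect from above.

```bash
python3 -m crank '[[0,0,-0.12,0,0,0,0],[0,0,0,0,0,0,0],[0,0,0,0,0,0,0]]' 10
python3 -m crank '[[0,0,0,0,0,0,0.2],[0,0,0,0,0,0,0.35],[0,0,0,0,0,0,0.35],[0,0,0,0,0,0,0.35]]'
python3 -m crank '[[0,0,-1,0,0,0,0.35],[0,0,-2,0,0,0,0.35],[0,0,-3,0,0,0,0.35],[0,0,-3,0,0,0,0.35],[0,0,-3,0,0,0,0.35]]'
python3 -m crank '[[-2,-2,-2,0,0,0,0.35],[-2,-3,-2,0,0,0,0.35],[-2,-3,0,0,0,0,0.35],[-2,-3,0,0,0,0,0.35],[-2,-3,0,0,0,0,0.35]]'
```

```text
time_s: 9.75
tcp_pos: [525.2, -282.0, 113.4]
tool_rot: [-3.091, -0.556, 0.001]
wrist_force: [-2.1, 2.4, 9.1]
opening: 11.7
grip_force: 10.0
time_s: 10.08
tcp_pos: [525.1, -281.9, 112.8]
tool_rot: [-3.091, -0.556, 0.002]
wrist_force: [1.1, 0.4, 0.3]
opening: 31.5
grip_force: 0.0
time_s: 10.5
tcp_pos: [525.0, -281.8, 234.9]
tool_rot: [-3.091, -0.556, 0.002]
wrist_force: [0.9, -0.3, 0.0]
opening: 32.2
grip_force: 0.0
time_s: 10.92
tcp_pos: [381.4, -184.6, 274.0]
tool_rot: [-3.092, -0.556, 0.0]
wrist_force: [0.0, 0.4, 0.1]
opening: 32.1
grip_force: 0.0
```

```bash
python3 -m crank '[[-1,-4,0,0,0,0,0.35],[-1,-4,0,0,0,0,0.35],[-1,-4,0,0,0,0,0.35],[-1,-4,0,0,0,0,0.35],[0,-2,0,0,0,0,0.35]]'
python3 - <<'E'
from h import *
from rig import viewer
t=viewer.camera("top");s=viewer.camera("side"); np.savez("top6.npz",**t); np.savez("side6.npz",**s)
a=cv2.resize(t["pixels"][200:264,400:480,::-1],(480,384),interpolation=cv2.INTER_CUBIC)
b=cv2.resize(s["pixels"][166:214,360:400,::-1],(320,384),interpolation=cv2.INTER_CUBIC)
cv2.imwrite("pics/done.png",np.hstack([a,b]))
F=frame(BY,0).as_matrix()
print([((proj(t,BP+F@np.array([x,y,8.]))-[400,200])*6).round().tolist() for x,y in((17,42),(17,-42),(-17,-42),(-17,-20),(-47,-20),(-47,20),(-17,20),(-17,42))])
E
```

```text
time_s: 11.33
tcp_pos: [278.5, -28.3, 273.5]
tool_rot: [-3.09, -0.555, 0.004]
wrist_force: [0.0, 0.4, -0.3]
opening: 31.5
grip_force: 0.0
[[127.0, 161.0], [296.0, 102.0], [323.0, 170.0], [279.0, 186.0], [303.0, 247.0], [222.0, 276.0], [198.0, 215.0], [154.0, 231.0]]
```

View pics/done.png

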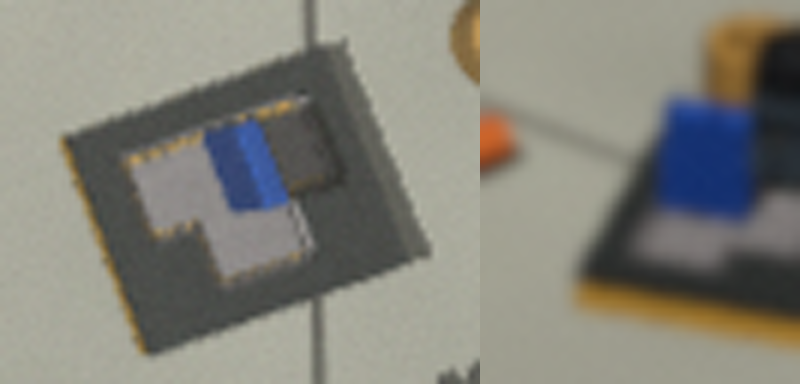

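The top view shows the T in the recess the right way round, with thin yellow gaps along the crossbar edge (130–305,100–160) and the stem end (225–300,260–280), so it's clear of both walls. The side view shows it level. As a final flushness check I'll touch the handle top with the closed fingertips, which should make contact at TCP z ≈ 150.

```bash
python3 -c "from h import *; plan(*tB(190),10)"
```

```text
t 11.4333 tcp [280.5 -28.6 273.9] F [-0.  -0.5  0.3] open 32.1 grip 0.0
10 rows, each cm [1.39  3.23  0.716] deg [-0.01  0.    0.01]
```

```bash
python3 -m crank '[[1.4,3.2,0.7,0,0,0,0],[1.4,3.2,0.7,0,0,0,0],[1.4,3.2,0.7,0,0,0,0],[1.4,3.2,0.7,0,0,0,0],[1.4,3.2,0.7,0,0,0,0]]'
python3 -m crank '[[1.4,3.2,0.7,0,0,0,0],[1.4,3.2,0.7,0,0,0,0],[1.4,3.2,0.7,0,0,0,0],[1.4,3.2,0.7,0,0,0,0],[1.4,3.2,0.7,0,0,0,0]]'
python3 -m crank '[[0,0,0,0,0,0,0],[0,0,0,0,0,0,0],[0,0,0,0,0,0,0]]'
python3 -c "from h import *; plan(*tB(145),4)"
```

```text
time_s: 11.85
tcp_pos: [405.4, -158.7, 238.2]
tool_rot: [-3.092, -0.555, 0.001]
wrist_force: [0.0, 1.1, -0.1]
opening: 1.7
grip_force: 0.0
time_s: 12.27
tcp_pos: [526.4, -284.3, 202.8]
tool_rot: [-3.092, -0.555, 0.001]
wrist_force: [0.6, 0.3, 0.3]
opening: 0.4
grip_force: 0.0
time_s: 12.52
tcp_pos: [524.9, -282.3, 202.9]
tool_rot: [-3.091, -0.555, 0.002]
wrist_force: [0.4, 1.1, 1.1]
opening: 0.3
grip_force: 0.0
t 12.5167 tcp [ 524.9 -282.3  202.9] F [0.4 1.1 1.1] open 0.3 grip 0.0
4 rows, each cm [-0.031 -0.002  1.147] deg [-0.02  0.02 -0.01]
```

```bash
python3 -m crank '[[0,0,2,0,0,0,0],[0,0,2,0,0,0,0],[0,0,0.8,0,0,0,0],[0,0,0,0,0,0,0],[0,0,0,0,0,0,0]]'
python3 -m crank '[[0,0,0.15,0,0,0,0],[0,0,0,0,0,0,0]]'
python3 -m crank '[[0,0,0.1,0,0,0,0],[0,0,0,0,0,0,0]]'
python3 -m crank '[[0,0,0.1,0,0,0,0],[0,0,0,0,0,0,0]]'
```

```text
time_s: 12.93
tcp_pos: [524.9, -281.7, 155.5]
tool_rot: [-3.091, -0.556, 0.002]
wrist_force: [0.1, 0.0, 0.3]
opening: 0.2
grip_force: 0.0
time_s: 13.1
tcp_pos: [525.4, -282.1, 154.4]
tool_rot: [3.092, 0.556, -0.0]
wrist_force: [-0.4, 0.1, -0.2]
opening: 0.6
grip_force: 0.0
time_s: 13.27
tcp_pos: [525.3, -282.0, 152.9]
tool_rot: [-3.092, -0.556, 0.001]
wrist_force: [-0.6, 0.1, 0.2]
opening: 0.4
grip_force: 0.0
time_s: 13.43
tcp_pos: [525.1, -281.9, 151.5]
tool_rot: [-3.091, -0.556, 0.002]
wrist_force: [-0.5, 0.6, 0.2]
opening: 0.2
grip_force: 0.0
```

```bash
python3 -m crank '[[0,0,0.08,0,0,0,0],[0,0,0,0,0,0,0]]'
python3 -m crank '[[0,0,0.06,0,0,0,0],[0,0,0,0,0,0,0]]'
python3 -m crank '[[0,0,0.06,0,0,0,0],[0,0,0,0,0,0,0]]'
```

```text
time_s: 13.6
tcp_pos: [525.2, -282.0, 150.6]
tool_rot: [-3.091, -0.556, 0.002]
wrist_force: [0.1, -0.2, -0.2]
opening: 0.3
grip_force: 0.0
time_s: 13.77
tcp_pos: [525.2, -282.0, 150.6]
tool_rot: [-3.091, -0.556, 0.001]
wrist_force: [-1.9, 2.2, 10.8]
opening: 0.3
grip_force: 5.2
time_s: 13.93
tcp_pos: [525.2, -281.9, 150.6]
tool_rot: [-3.092, -0.556, 0.001]
wrist_force: [-4.4, 3.5, 20.0]
opening: 0.5
grip_force: 10.2
```

Contact is stiff at 150.6 mm against 150 expected, so the T is fully home. I'll retreat and take one last look.

```bash
python3 -m crank '[[0,0,-0.5,0,0,0,0],[0,0,-2,0,0,0,0],[0,0,-3,0,0,0,0],[0,0,-3,0,0,0,0],[0,0,-2,0,0,0,0]]'
python3 -m crank '[[-2,-3,0,0,0,0,0.35],[-2,-3,0,0,0,0,0.35],[-2,-3,0,0,0,0,0.35],[-2,-3,0,0,0,0,0.35],[-2,-3,0,0,0,0,0.35]]'
python3 -m crank '[[-1,-3.5,0,0,0,0,0.35],[-1,-3.5,0,0,0,0,0.35],[-1,-3,0,0,0,0,0.35],[0,0,0,0,0,0,0.35],[0,0,0,0,0,0,0.35]]'
python3 - <<'E'
from h import *
from rig import viewer
t=viewer.camera("top"); cv2.imwrite("pics/final.png",t["pixels"][60:310,50:610,::-1])
E
```

```text
time_s: 14.35
tcp_pos: [525.7, -282.2, 257.1]
tool_rot: [3.092, 0.556, 0.001]
wrist_force: [0.5, -1.5, 0.6]
opening: 0.7
grip_force: 0.0
time_s: 14.77
tcp_pos: [377.8, -175.2, 254.7]
tool_rot: [-3.091, -0.556, 0.002]
wrist_force: [-0.3, -0.3, 1.7]
opening: 30.4
grip_force: 0.0
time_s: 15.18
tcp_pos: [315.5, -92.0, 255.1]
tool_rot: [-3.091, -0.558, 0.001]
wrist_force: [0.6, 0.2, 0.9]
opening: 31.8
grip_force: 0.0
```

View pics/final.png

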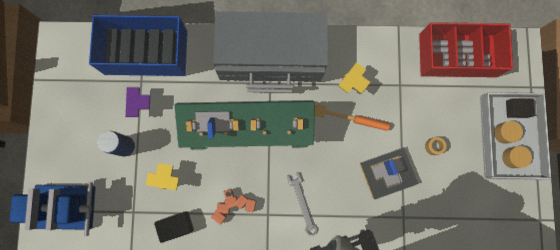

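The T is home in the block at (390,172), the oblong is still clipped at (212,124), and everything else is where it was.

```bash
python3 -c "from rig import ticket; print(ticket.close_job())"
```

```text
the job is handed in; nothing more can be done
None
```

The T template is home in the gauge block's recess, right way round and released, and the job is handed in at about 15 s; a touch on its handle top read within 0.6 mm of flush height, and the oblong and everything else stayed where they were.

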